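Switch off a logic trainer: load toggle, then lever-lock main

ROBOT

A 7-joint arm with a two-finger parallel gripper is mounted at the origin on the work surface. World frame = base frame: x ahead of the robot, y to its left, z up, the work surface at z = 0. Lengths are in m, angles in rad, forces in N, time in s.
With the tool pointing down it reaches from about 0.4 to 0.875 m from the base axis. Payload 19.3 kg.
Tool frame: the origin (TCP) lies at the very end of the fingers, on their centre line; the grasp point (between the pads) lies 19 mm behind it; z points along the fingers, y is the line along which they close (so a half turn about z gives the same grasp; the last joint's range is limited). The gripper opens to 85 mm and grips with 20 to 120 N. Pads are 22 mm wide; open, the fingers measure 114 mm over their backs; the gripper's body (76 mm by 85 mm) begins 54 mm behind the grasp point. The pads swing forward as they close: fully open they stand 13 mm farther back than shut.
Start: joints at [1.184, 0.521, -0.036, 1.599, 0.021, 1.021, -0.113], TCP at [0.195, -0.594, 0.231] pointing down, gripper open.
Joint ranges: [-2.91, 2.91], [-0.3, 2.13], [-1.5, 1.42], [0.17, 2.43], [-1.26, 4.41], [0.16, 1.93], [-2.52, 2.52]. Speed limits (rad/s): [1.89, 1.89, 2.39, 2.39, 3.01, 3.01, 3.01].

INTERFACE

Orientations are given as [roll, pitch, yaw] about the fixed x, y, z axes, in that order (R = Rz(yaw) Ry(pitch) Rx(roll)).
In Python, from workcell import monitor, optics, job_done gives the robot as it stands.
- The arm moves only by the shell command python3 -m handwheel 'ROWS' [FORCE]. ROWS is JSON, a list of rows, each an object of numbers: "dx", "dy", "dz": the shift along the tool's x, y, z in cm; "wx", "wy", "wz": the turn, a rotation vector about the tool's x, y, z in rad; "claw": the opening in per cent of the stroke, from 0 (shut) to 100 (fully open). A call has 1 to 8 rows; each row shifts and turns the commanded pose from where the row before left it, along the tool's axes as they then stand; what a row does not reach is not made up. A row lasts 1/8 s, in which the tool goes at most 62.5 mm and 10.7 degrees, less where a joint would pass 70% of its speed; a pose out of reach is approached as far as the arm can. A call with a gripper value outside its range is refused whole. The fingers move at their own pace and stop on an object; FORCE is the grip in N (left out, the last holds). Time passes only in rows, so rows that do not move let the fingers close. It gives the time, the measured TCP pose, the force, the opening and the grip force at its end, in the units of the state.
- monitor.observe(): the state, without advancing time (a new reading comes with each control period).
- optics.grab_frame(name): name is "side" or "top" or "wrist"; returns a dict with "frame" (420x560x3 uint8, blue, green, red), "fovy" (degrees; the focal length in pixels is half the picture's height over the tangent of half this angle, whatever the lens; pixels are square), "cx", "cy" (the principal point, pixels), "k1" (the pictures are not rectified: a ray, as slopes to the right and down, at radius r is drawn at 1 + k1 r^2 times it, then the intrinsics apply), "R" (3x3) and "t" (3): a world point X has camera coordinates R X + t. Camera axes: x right, y down, z forward; pixel columns grow to the right and rows downward; lengths in m; the calibration is good to about 2 mm. A picture is of the moment at which its call begins. There is no depth.
- job_done(): hands the job in; it is judged then, once.
Trained networks look in the newest picture that a camera, given by its name, has taken for a name from the list of things; names that differ only in an ending like _2 or _b are one class to them, and where a whole thing is asked for, a point or a joint stands for the part that bears it (a point fixed in the world has none). Each returns a list of dicts, best first, with "p" (0 to 1); they miss things now and then, are a little off and sometimes report something else, mostly with a low value. They report only what shows in the picture. A call takes as long as a camera call.
- optics.masks_of(name, camera): "region" (420x560 bool, what is visible of it) and "rect" ([left, top, width, height] in pixels, round what is visible of it).
The state is a dict: "clock": time; "qpos": joint angles; "qd": joint speeds; "joint_efforts": joint torques, N m; "position": TCP position; "tool_rot": TCP orientation; "force": force on the tool from outside, world axes, zero at the start; "moment": the same for the moment, N m; "grip_width": finger opening in m; "finger_force": force on a finger pad.
Only numpy, scipy, OpenCV 4.12 (cv2) and the standard library are available. Lean on these libraries where they do the work, as an engineer would, in place of code of your own. Each camera call takes 0.05 s, during which the arm holds its last target. There are 200 camera calls.

TASK

Switch off the blue trainer from its toggle row: first throw the ball-ended load toggle, then the locking main toggle (the one with the disc-topped collar), over to the side of the case towards the robot, each fully to its stop. The main moves only while its collar is lifted, and the collar must drop back fully at the end. Leave the three flat-ended toggles as they stand, not pushing them over even for a moment, and do not shift the tray, the meter or the screwdriver.

Things in the scene. Friction and masses are not known exactly. Their poses are not given: they have to be found in the camera images.
- trainer: Blue case, 300 (x) by 360 (y) by 100 mm high, fixed, origin under its centre; its -x (latch) side faces the robot, turned at most 0.35 rad. On its flat top five toggles in shuffled order stand 38 mm apart along its y axis, over the origin, hinged about y 15 mm below the top. Toggle bodies stand 9 mm, the lock's gate 13 mm, above the top; nothing else but the tray is in the way.
- ball (a joint): Angle of the ball-ended load toggle: +0.30 rad is on (leaning to the trainer's far side, +x), -0.30 is off (leaning to the robot's side, -x). It takes about 1 N at the tip to move, has no spring, and stays where it is left: take it over to its stop.
- ball_tip (a point): Point on the load toggle's lever axis 60 mm from its hinge: the top of the steel ball, 18 mm in diameter, that ends the lever (6 mm rod). It stands 42 mm above the panel. The point's z axis runs up along the lever, its y axis is the hinge axis.
- lock (a joint): Angle of the locking main toggle, the only one with a collar: +0.30 rad on, -0.30 off, as for the load toggle. It is blocked at either end by a gate while the collar is down, and moves when the collar is 5 mm up or more. It takes about 1 N to move then, has no spring, and stays where it is left; the collar drops in only at a stop.
- collar (a joint): How far the main toggle's collar is lifted along its lever: 0 is down (locked), 0.009 m is the upper stop. A spring pulls it down with 2.4 N at the bottom, 4.2 N at the top; let go, it drops back by itself when the lever has reached either end.
- collar_disc (a point): Centre of the flat steel disc on top of the main toggle's collar, 56 mm from the hinge with the collar down (about 38 mm above the panel). The disc is 26 mm in diameter and 8 mm thick, to be gripped by its rim; under it is a 12 mm neck. The point's z axis runs up along the lever, its y axis is the hinge axis.
- chip_tray: Bystander: loose open black plastic tray, 50 by 80 by 18 mm, lying on the far part of the trainer's panel, origin under its centre.
- meter: Bystander: loose black handheld meter, 140 by 75 by 38 mm, on the bench left of the trainer, origin under its centre.
- driver: Bystander: loose screwdriver, 180 mm, on the bench right of the trainer.
- flat0_tip (a point): Top of one of the three flat-ended data toggles (steel paddle 16 mm wide along the row, 4 mm thick, 28 mm long), on its lever axis 60 mm from its hinge, about 42 mm above the panel. Axes as for the ball. It may lean either way and is to stay so.
- flat1_tip (a point): Top of one of the three flat-ended data toggles (steel paddle 16 mm wide along the row, 4 mm thick, 28 mm long), on its lever axis 60 mm from its hinge, about 42 mm above the panel. Axes as for the ball. It may lean either way and is to stay so.
- flat2_tip (a point): Top of one of the three flat-ended data toggles (steel paddle 16 mm wide along the row, 4 mm thick, 28 mm long), on its lever axis 60 mm from its hinge, about 42 mm above the panel. Axes as for the ball. It may lean either way and is to stay so.

How it is judged:
On the way, in this order (a step that is already met when the one before it is completed fails the run):
1. the ball-ended load toggle is off while the main is still on (value of joint ball below -0.24 rad and value of joint lock above 0.2 rad), for 0.1 s.
2. the main toggle's collar is lifted while its lever is still on (value of joint collar above 0.004 m and value of joint lock above 0.1 rad), for 0.05 s.
3. the main toggle is off (value of joint lock below -0.24 rad), for 0.1 s.
At the end, for the whole second after the job is handed in: Load and main levers both at the off side (past -0.24 rad), the main's collar down (lifted less than 2 mm), the three flat-ended levers' tops within 8 mm of where they started, the tray within 20 mm and the meter and screwdriver within 30 mm of their starts (value of joint each of ball, lock below -0.24 rad and value of joint collar below 0.002 m and distance of each of flat0_tip, flat1_tip, flat2_tip from where it was at the start of the episode below 0.008 m and distance of chip_tray from where it was at the start of the episode below 0.02 m and distance of each of meter, driver from where it was at the start of the episode below 0.03 m); the robot touches nothing.
It fails at once if a flat-ended toggle is pushed over (its top moves more than 18 mm), even if it is put back (distance of any of flat0_tip, flat1_tip, flat2_tip from where it was at the start of the episode above 0.018 m).
It also fails if it takes over 42 s, if anything falls off the work surface, if the arm or the gripper's body presses on something with over 40 N, if the wrist force passes 120 N, or if a joint passes its speed limit or range.

## Working session

There is one attempt and no reset: what is moved stays moved. The work goes in short steps, Python scripts to look and compute and a shell command to move; the robot and the scene stay as the last step left them, time stands still between calls to the robot, and variables do not carry over. Pictures are saved under pics/ and viewed, at most 10 in all, crops included, and the job is handed in when it is done.

```bash
mkdir -p pics; cat > h.py <<'E'
import numpy as np, cv2
from workcell import monitor, optics, job_done
from scipy.optimize import least_squares
from scipy.spatial.transform import Rotation as Rn
def proj(c,X):
    X=np.atleast_2d(X); p=X@np.array(c["R"]).T+np.array(c["t"]); s=p[:,:2]/p[:,2:]
    s=s*(1+c["k1"]*(s**2).sum(1,keepdims=True)); f=210/np.tan(np.radians(c["fovy"])/2)
    return s*f+[c["cx"],c["cy"]]
def ray(c,uv):
    f=210/np.tan(np.radians(c["fovy"])/2); d=(np.array(uv,float)-[c["cx"],c["cy"]])/f; s=d.copy()
    for _ in range(20): s=d/(1+c["k1"]*(s@s))
    R=np.array(c["R"]); return -R.T@np.array(c["t"]), R.T@np.r_[s,1]
def atz(c,uv,z):
    o,d=ray(c,uv); return o+d*(z-o[2])/d[2]
E
python3 - <<'E'
from h import *
s=monitor.observe(); print({k:np.round(v,3) for k,v in s.items()})
for n in("side","top","wrist"):
    c=optics.grab_frame(n); cv2.imwrite(f"pics/{n}0.png",c["frame"])
    R=np.array(c["R"]); print(n,c["fovy"],c["k1"],-R.T@c["t"],R[2])
    for o in ["trainer","ball_tip","collar_disc","flat0_tip","chip_tray","meter","driver"]:
        for m in optics.masks_of(o,n)[:4]:
            ys,xs=np.nonzero(m["region"]); print(o,round(m["p"],2),m["rect"],xs.mean().round(1),ys.mean().round(1))
E
```

```text
{'clock': np.float64(0.0), 'qpos': array([ 1.184,  0.522, -0.036,  1.6  ,  0.021,  1.021, -0.113]), 'qd': array([ 0.001,  0.001,  0.001, -0.001, -0.   , -0.   ,  0.001]), 'joint_efforts': array([ 0.0000e+00, -9.2710e+01,  1.9810e+00, -3.6993e+01,  1.8000e-02,
        8.0000e-03,  0.0000e+00]), 'position': array([ 0.195, -0.594,  0.231]), 'tool_rot': array([-3.14 ,  0.   ,  0.317]), 'force': array([ 0.77 ,  0.456, -0.357]), 'moment': array([-0.047,  0.018,  0.042]), 'finger_force': np.float64(0.0), 'grip_width': np.float64(0.086)}
side 43.66217683157408 -0.11030385658856597 [-0.37917941 -1.09101992  1.40435308] [ 0.47444499  0.57430624 -0.66713889]
trainer 0.7 [211.1, 162.7, 122.0, 100.8] 280.8 208.3
flat0_tip 0.41 [277.1, 178.1, 23.9, 17.3] 288.5 185.4
chip_tray 0.53 [275.0, 173.5, 24.8, 21.7] 288.1 185.2
driver 0.66 [388.6, 302.0, 14.9, 25.3] 393.2 316.3
top 50.0149158641252 -0.11158447265160144 [ 0.31282615 -0.01836147  1.39001103] [ 0.17196021 -0.00239721 -0.98510098]
trainer 0.62 [172.7, 144.3, 133.8, 115.1] 236.0 202.4
ball_tip 0.74 [172.6, 143.6, 132.1, 115.8] 236.1 202.4
flat0_tip 0.45 [62.0, 195.1, 37.4, 48.7] 80.5 219.5
chip_tray 0.64 [210.6, 150.7, 30.5, 21.3] 226.5 161.0
meter 0.83 [61.0, 196.1, 41.0, 47.4] 81.3 219.7
driver 0.68 [429.3, 186.9, 12.7, 44.3] 435.7 202.4
wrist 61.811155036685065 -0.05775012661695602 [ 0.26834104 -0.56973193  0.37387127] [-0.28670687 -0.09369116 -0.953426  ]
```

```bash
python3 - <<'E'
from h import *
a=cv2.imread("pics/top0.png")[130:270,160:320]; b=cv2.imread("pics/side0.png")[150:270,200:340]
a=cv2.resize(a,(480,420),interpolation=2); b=cv2.resize(b,(490,420),interpolation=2)
cv2.imwrite("pics/a.png",cv2.resize(np.hstack([a,b]),(800,346)))
E
```

```text
(no output)
```

View pics/a.png

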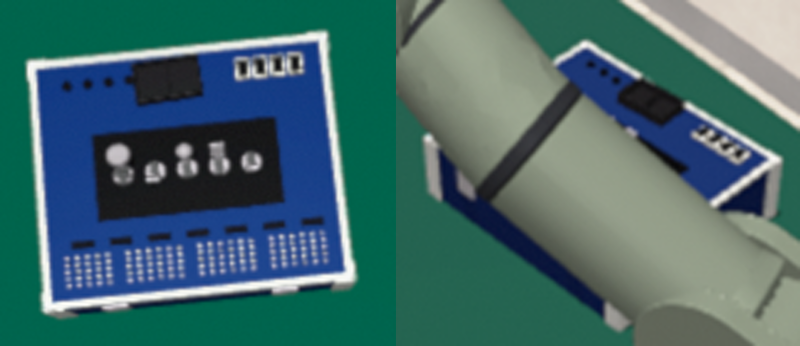

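Top view: trainer with toggle row. The collar disc looks leftmost (+y end, px ~(208,192)) and the ball is third (px ~(234,191)). The tray lies at the far side, and both levers lean far.

```bash
python3 - <<'E'
from h import *
c=optics.grab_frame("top")
uv=np.array([(28,62),(327,34),(353,280),(45,308)])/2.474+[160,130]
P=np.array([atz(c,u,.1) for u in uv]); print(P.round(3),P.mean(0))
print(np.linalg.norm(P-np.roll(P,1,0),axis=1))
u=(P[0]-P[1])+(P[3]-P[2]); print("yaw",np.arctan2(-u[0],u[1]))
u=(P[0]-P[3])+(P[1]-P[2]); print("yaw",np.arctan2(u[1],u[0]))
for p in [(118,154),(183,150)]: print(atz(c,np.array(p)/2.474+[160,130],.14))
s=monitor.observe(); w=optics.grab_frame("wrist"); R=Rn.from_euler('xyz',s["tool_rot"]).as_matrix()
print("cam in tool",R.T@(-np.array(w["R"]).T@w["t"]-s["position"]), R.T@np.array(w["R"])[2])
for n,z in(("meter",.02),("driver",.01)):
    m=optics.masks_of(n,"top"); 
    if m:ys,xs=np.nonzero(m[0]["region"]); print(n,atz(c,(xs.mean(),ys.mean()),z))
E
```

```text
[[ 0.7    0.278  0.1  ]
 [ 0.74  -0.083  0.1  ]
 [ 0.442 -0.115  0.1  ]
 [ 0.404  0.243  0.1  ]] [0.57113001 0.08085906 0.1       ]
[0.29814341 0.36317914 0.29946378 0.35930614]
yaw 0.1084061337864238
yaw 0.11307472011040333
[0.57886504 0.15858841 0.14      ]
[0.58461048 0.08392143 0.14      ]
cam in tool [ 7.75450552e-02 -1.87467182e-05 -1.42566235e-01] [-3.01592674e-01 -2.49678776e-04  9.53436834e-01]
meter [0.51170757 0.57313944 0.02      ]
driver [ 0.59165498 -0.54426015  0.01      ]
```

```bash
R='{"dx":4.2,"dy":-4.0,"dz":-0.35}'; python3 -m handwheel '[{"dx":4.2,"dy":-4.0,"dz":-0.35},{"dx":4.2,"dy":-4.0,"dz":-0.35},{"dx":4.2,"dy":-4.0,"dz":-0.35},{"dx":4.2,"dy":-4.0,"dz":-0.35},{"dx":4.2,"dy":-4.0,"dz":-0.35},{"dx":4.2,"dy":-4.0,"dz":-0.35},{"dx":4.2,"dy":-4.0,"dz":-0.35}]' 40
python3 -m handwheel '[{"dx":4.2,"dy":-4.0,"dz":-0.35},{"dx":4.2,"dy":-4.0,"dz":-0.35},{"dx":4.2,"dy":-4.0,"dz":-0.35},{"dx":4.2,"dy":-4.0,"dz":-0.35},{"dx":4.2,"dy":-4.0,"dz":-0.35},{"dx":4.2,"dy":-4.0,"dz":-0.35},{"dx":4.2,"dy":-4.0,"dz":-0.35}]'
python3 -m handwheel '[{"wz":-0.17},{"wz":-0.17},{"wz":-0.17},{"wz":-0.17},{"wz":-0.17},{"wz":-0.17},{"wz":-0.17},{"wz":-0.17}]'
```

```text
schema error: expected keys dx, dy, dz, wx, wy, wz, claw
schema error: expected keys dx, dy, dz, wx, wy, wz, claw
schema error: expected keys dx, dy, dz, wx, wy, wz, claw
```

```bash
python3 - <<'E'
from h import *
s=monitor.observe();print(s["position"],s["tool_rot"],s["qpos"].round(2) if hasattr(s["qpos"],'round') else s["qpos"])
c=optics.grab_frame("wrist"); cv2.imwrite("pics/w1.png",c["frame"])
for o in ["ball_tip","collar_disc","flat0_tip","chip_tray"]:
    for m in optics.masks_of(o,"wrist")[:4]:
        ys,xs=np.nonzero(m["region"]); print(o,round(m["p"],2),m["rect"],xs.mean().round(1),ys.mean().round(1))
E
```

```text
[ 0.19467868 -0.59391298  0.23129655] [3.14156670e+00 1.08503247e-05 3.16784146e-01] [ 1.18  0.52 -0.04  1.6   0.02  1.02 -0.11]
```

View pics/w1.png

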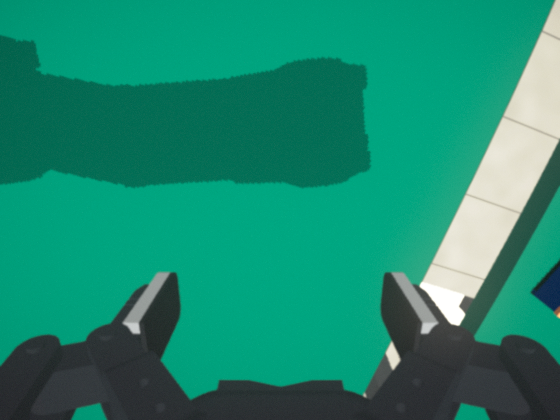

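The move was refused because every row needs all seven keys. The picture shows only the bench beneath the start pose, with the fingers at the bottom.

```bash
python3 -m handwheel '[{"dx":4.2,"dy":-4.0,"dz":-0.35,"wx":0,"wy":0,"wz":0,"claw":100},{"dx":4.2,"dy":-4.0,"dz":-0.35,"wx":0,"wy":0,"wz":0,"claw":100},{"dx":4.2,"dy":-4.0,"dz":-0.35,"wx":0,"wy":0,"wz":0,"claw":100},{"dx":4.2,"dy":-4.0,"dz":-0.35,"wx":0,"wy":0,"wz":0,"claw":100},{"dx":4.2,"dy":-4.0,"dz":-0.35,"wx":0,"wy":0,"wz":0,"claw":100},{"dx":4.2,"dy":-4.0,"dz":-0.35,"wx":0,"wy":0,"wz":0,"claw":100},{"dx":4.2,"dy":-4.0,"dz":-0.35,"wx":0,"wy":0,"wz":0,"claw":100}]' 40
python3 -m handwheel '[{"dx":4.2,"dy":-4.0,"dz":-0.35,"wx":0,"wy":0,"wz":0,"claw":100},{"dx":4.2,"dy":-4.0,"dz":-0.35,"wx":0,"wy":0,"wz":0,"claw":100},{"dx":4.2,"dy":-4.0,"dz":-0.35,"wx":0,"wy":0,"wz":0,"claw":100},{"dx":4.2,"dy":-4.0,"dz":-0.35,"wx":0,"wy":0,"wz":0,"claw":100},{"dx":4.2,"dy":-4.0,"dz":-0.35,"wx":0,"wy":0,"wz":0,"claw":100},{"dx":4.2,"dy":-4.0,"dz":-0.35,"wx":0,"wy":0,"wz":0,"claw":100},{"dx":4.2,"dy":-4.0,"dz":-0.35,"wx":0,"wy":0,"wz":0,"claw":100}]'
python3 -m handwheel '[{"dx":0,"dy":0,"dz":0,"wx":0,"wy":0,"wz":-0.17,"claw":100},{"dx":0,"dy":0,"dz":0,"wx":0,"wy":0,"wz":-0.17,"claw":100},{"dx":0,"dy":0,"dz":0,"wx":0,"wy":0,"wz":-0.17,"claw":100},{"dx":0,"dy":0,"dz":0,"wx":0,"wy":0,"wz":-0.17,"claw":100},{"dx":0,"dy":0,"dz":0,"wx":0,"wy":0,"wz":-0.17,"claw":100},{"dx":0,"dy":0,"dz":0,"wx":0,"wy":0,"wz":-0.17,"claw":100},{"dx":0,"dy":0,"dz":0,"wx":0,"wy":0,"wz":-0.17,"claw":100},{"dx":0,"dy":0,"dz":0,"wx":0,"wy":0,"wz":-0.17,"claw":100}]'
python3 - <<'E'
from h import *
s=monitor.observe();print(s["position"],s["tool_rot"],np.round(s["qpos"],2))
c=optics.grab_frame("wrist"); cv2.imwrite("pics/w2.png",c["frame"])
for o in ["ball_tip","collar_disc","flat0_tip","chip_tray"]:
    for m in optics.masks_of(o,"wrist")[:4]:
        ys,xs=np.nonzero(m["region"]); print(o,round(m["p"],2),m["rect"],xs.mean().round(1),ys.mean().round(1))
E
```

```text
clock: 2.52
position: [0.3875, -0.2346, 0.2562]
tool_rot: [3.141, -0.0, 0.317]
force: [1.5, -0.3, -0.6]
grip_width: 0.0857
finger_force: 0.0
clock: 3.4
position: [0.5798, 0.123, 0.2805]
tool_rot: [3.141, -0.0, 0.316]
force: [1.2, -0.1, 0.2]
grip_width: 0.0851
finger_force: 0.0
clock: 4.4
position: [0.579, 0.1213, 0.2803]
tool_rot: [3.142, 0.0, 1.682]
force: [0.3, 0.6, 0.3]
grip_width: 0.0854
finger_force: 0.0
[0.57901288 0.12130307 0.28034077] [3.14152912e+00 5.20515856e-05 1.68217429e+00] [ 0.16  0.49 -0.67  1.61  0.32  1.16 -0.48]
ball_tip 0.57 [276.8, 221.3, 18.3, 21.5] 285.3 232.2
collar_disc 0.65 [270.1, 130.8, 34.2, 35.5] 287.9 147.5
collar_disc 0.17 [245.5, 180.1, 18.5, 21.5] 254.6 189.9
flat0_tip 0.77 [277.6, 257.7, 12.1, 25.6] 284.2 268.5
chip_tray 0.55 [356.5, 165.9, 58.2, 86.6] 385.7 207.1
```

View pics/w2.png

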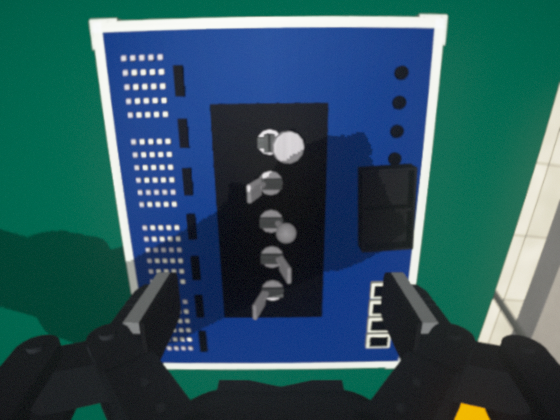

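Disc at (288,147) leaning far, ball at (285,232) leaning far. The flats are in slots 2, 4 and 5, and the tray is at (386,207), well to the far side.

```bash
python3 - <<'E'
from h import *
c=optics.grab_frame("wrist"); t=optics.grab_frame("top")
L=lambda y,r,a:(r*np.sin(a),y,.085+r*np.cos(a))
pts=[(L(.076,.058,.3),(288,147.5)),(L(0,.051,.3),(285.5,232)),((-.15,.18,.1),(91,20)),((.15,.18,.1),(446,15)),((-.15,-.18,.1),(136,367))]
tp=[((.15,.18,.1),(28,62)),((.15,-.18,.1),(327,34)),((-.15,-.18,.1),(353,280)),((-.15,.18,.1),(45,308))]
def W(p,X): return Rn.from_euler('z',p[2]).apply(np.array(X))+[p[0],p[1],0]
fw=lambda p:(proj(c,W(p,[a for a,_ in pts]))-[b for _,b in pts])
ft=lambda p:(proj(t,W(p,[a for a,_ in tp]))-(np.array([b for _,b in tp])/2.474+[160,130]))
for f in (lambda p:fw(p).ravel(),lambda p:fw(p)[:2].ravel() if 0 else np.r_[fw(p)[:2].ravel(),0],lambda p:np.r_[fw(p).ravel(),ft(p).ravel()]):
    r=least_squares(f,[.571,.081,.11],loss="linear"); print(r.x.round(4),r.fun.round(1))
p=r.x
print("disc",W(p,[L(.076,.056,.3)]),"ball c",W(p,[L(0,.051,.3)]))
E
```

```text
[0.5717 0.0853 0.0997] [-0.3 -1.5 -1.1 -0.3 -0.1 -1.6 -1.6  3.3  4.  -0.9]
[0.5728 0.0845 0.1083] [ 0.  -0.5 -0.   0.6  0. ]
[0.5718 0.085  0.1008] [-0.5 -1.1 -1.1  0.  -0.3 -1.  -1.8  3.4  4.2 -0.6 -0.3 -1.1 -1.3  0.1
 -1.9  0.4 -2.2 -0.3]
disc [[0.58056897 0.16228035 0.13849884]] ball c [[0.58674958 0.08651767 0.13372216]]
```

```bash
python3 -m handwheel '[{"dx":-1.8,"dy":0.23,"dz":2,"wx":0,"wy":0,"wz":0,"claw":50},{"dx":-1.78,"dy":0.23,"dz":3,"wx":0,"wy":0,"wz":0,"claw":50},{"dx":0,"dy":0,"dz":3,"wx":0,"wy":0,"wz":0,"claw":50},{"dx":0,"dy":0,"dz":2,"wx":0,"wy":0,"wz":0,"claw":50},{"dx":0,"dy":0,"dz":0,"wx":0,"wy":0,"wz":0,"claw":50}]'
python3 - <<'E'
from h import *
c=optics.grab_frame("wrist"); cv2.imwrite("pics/w3.png",c["frame"])
p=[.5725,.0846,.106]; s=monitor.observe(); print(s["position"],s["grip_width"])
Lw=lambda y,r,a:Rn.from_euler('z',p[2]).apply((r*np.sin(a),y,.085+r*np.cos(a)))+[p[0],p[1],0]
print(proj(c,[Lw(0,.051,.3),Lw(.076,.058,.3)]))
for o in ["ball_tip","collar_disc"]:
    for m in optics.masks_of(o,"wrist")[:2]:
        ys,xs=np.nonzero(m["region"]); print(o,round(m["p"],2),xs.mean().round(1),ys.mean().round(1))
E
```

```text
clock: 5.38
position: [0.5868, 0.0865, 0.1794]
tool_rot: [-3.14, -0.0, 1.677]
force: [-0.1, -0.3, 1.0]
grip_width: 0.043
finger_force: 0.0
[0.58737047 0.08674238 0.18053105] 0.04275072831977122
[[280.68363589 238.98272546]
 [284.89010267 102.31200497]]
ball_tip 0.71 280.9 238.9
collar_disc 0.87 283.4 102.3
```

View pics/w3.png

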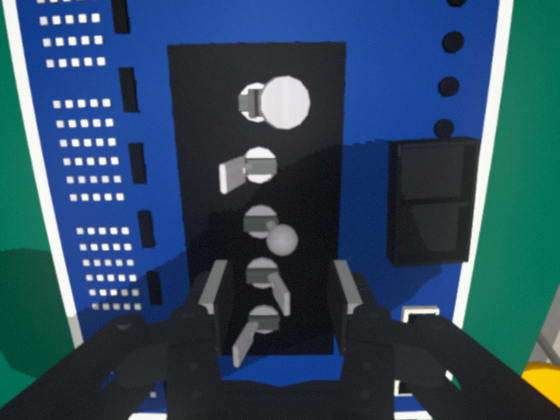

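The picture matches the model: ball predicted (280.7,239), detected (281,239), and the fingers straddle it. Next I descend and pull toward the robot.

```bash
python3 -m handwheel '[{"dx":0,"dy":0,"dz":2.5,"wx":0,"wy":0,"wz":0,"claw":50},{"dx":0,"dy":0,"dz":2.5,"wx":0,"wy":0,"wz":0,"claw":50},{"dx":0,"dy":0,"dz":1.1,"wx":0,"wy":0,"wz":0,"claw":50},{"dx":0,"dy":0,"dz":0,"wx":0,"wy":0,"wz":0,"claw":50}]'
python3 -m handwheel '[{"dx":0,"dy":-1,"dz":0,"wx":0,"wy":0,"wz":0,"claw":50},{"dx":0,"dy":-1,"dz":0,"wx":0,"wy":0,"wz":0,"claw":50},{"dx":0,"dy":-0.8,"dz":0,"wx":0,"wy":0,"wz":0,"claw":50},{"dx":0,"dy":-0.7,"dz":0,"wx":0,"wy":0,"wz":0,"claw":50},{"dx":0,"dy":-0.5,"dz":0,"wx":0,"wy":0,"wz":0,"claw":50},{"dx":0,"dy":-0.1,"dz":0,"wx":0,"wy":0,"wz":0,"claw":50},{"dx":0,"dy":0,"dz":0,"wx":0,"wy":0,"wz":0,"claw":50}]'
python3 - <<'E'
from h import *
p=[.5725,.0846,.106]; s=monitor.observe(); print(s["position"],s["force"])
for n in("wrist","top"):
    c=optics.grab_frame(n); cv2.imwrite(f"pics/{n}4.png",c["frame"])
    Lw=lambda y,r,a:Rn.from_euler('z',p[2]).apply((r*np.sin(a),y,.085+r*np.cos(a)))+[p[0],p[1],0]
    print(proj(c,[Lw(0,.051,a) for a in(.3,0,-.2,-.3)]).round(1))
    for m in optics.masks_of("ball_tip",n)[:2]:
        ys,xs=np.nonzero(m["region"]); print(round(m["p"],2),m["rect"],xs.mean().round(1),ys.mean().round(1))
E
```

```text
clock: 6.02
position: [0.5875, 0.0864, 0.1196]
tool_rot: [3.142, -0.0, 1.677]
force: [-0.8, 0.3, 1.0]
grip_width: 0.0429
finger_force: 0.0
clock: 6.9
position: [0.5466, 0.0819, 0.1192]
tool_rot: [-3.141, 0.0, 1.677]
force: [-0.0, 0.4, -0.5]
grip_width: 0.0426
finger_force: 0.1
[0.54656425 0.08192202 0.11922998] [-0.0353558   0.40922036 -0.5136595 ]
[[377.7 293.1]
 [342.8 296.3]
 [317.9 295.1]
 [305.7 293.5]]
0.64 [289.3, 262.9, 44.3, 49.7] 310.6 292.1
[[233.4 190.1]
 [233.7 195.1]
 [234.  198.6]
 [234.2 200.4]]
```

```bash
python3 -m handwheel '[{"dx":0,"dy":-0.2,"dz":0,"wx":0,"wy":0,"wz":0,"claw":50},{"dx":0,"dy":0,"dz":0,"wx":0,"wy":0,"wz":0,"claw":50}]'
python3 -m handwheel '[{"dx":0,"dy":-0.15,"dz":0,"wx":0,"wy":0,"wz":0,"claw":50},{"dx":0,"dy":0,"dz":0,"wx":0,"wy":0,"wz":0,"claw":50}]'
```

```text
clock: 7.35
position: [0.5458, 0.0819, 0.1194]
tool_rot: [3.139, -0.001, 1.677]
force: [11.0, 0.4, -7.2]
grip_width: 0.0427
finger_force: 5.1
clock: 7.6
position: [0.5453, 0.0819, 0.1196]
tool_rot: [3.137, -0.001, 1.677]
force: [18.4, 1.5, -12.4]
grip_width: 0.0426
finger_force: 9.2
```

Ball is at its stop (force rising). I back off, raise, and shift over the disc with a tilt of 0.3 rad.

```bash
python3 -m handwheel '[{"dx":0,"dy":1.3,"dz":0,"wx":0,"wy":0,"wz":0,"claw":50},{"dx":0,"dy":0,"dz":-3,"wx":0,"wy":0,"wz":0,"claw":50},{"dx":0,"dy":0,"dz":-4,"wx":0,"wy":0,"wz":0,"claw":50},{"dx":3.8,"dy":2,"dz":0,"wx":0,"wy":0,"wz":0,"claw":50},{"dx":3.8,"dy":2,"dz":0,"wx":0,"wy":0,"wz":0,"claw":50},{"dx":0,"dy":0,"dz":0,"wx":0.15,"wy":0,"wz":0,"claw":50},{"dx":0,"dy":0,"dz":0,"wx":0.15,"wy":0,"wz":0,"claw":50},{"dx":0,"dy":0,"dz":0,"wx":0,"wy":0,"wz":0,"claw":50}]'
cat > k.py <<'E'
from h import *
import sys
r,a=map(float,sys.argv[1:3]); p=[.5725,.0846,.106]
Lw=lambda y,r,a:Rn.from_euler('z',p[2]).apply((r*np.sin(a),y,.085+r*np.cos(a)))+[p[0],p[1],0]
s=monitor.observe(); T=Rn.from_euler('xyz',s["tool_rot"])
G=Rn.from_euler('z',p[2])*Rn.from_matrix(np.array([[0,1,0],[1,0,0],[0,0,-1.]]))*Rn.from_euler('x',a)
print("shift cm",(T.inv().apply(Lw(.076,r,a)-s["position"])*100).round(2),"turn",(T.inv()*G).as_rotvec().round(3))
for n in sys.argv[3:]:
    c=optics.grab_frame(n); cv2.imwrite(f"pics/{n}_{s['clock']:.1f}.png",c["frame"])
    for o,y,rr in(("ball_tip",0,.051),("collar_disc",.076,.058)):
        print(n,o,proj(c,[Lw(y,rr,a) for a in(.3,.27,0,-.27,-.3)]).round(1).tolist())
        for m in optics.masks_of(o,n)[:2]:
            ys,xs=np.nonzero(m["region"]); print(round(m["p"],2),xs.mean().round(1),ys.mean().round(1))
E
python3 k.py .092 .3 wrist
```

```text
clock: 8.6
position: [0.5883, 0.1628, 0.1874]
tool_rot: [-2.837, -0.001, 1.676]
force: [-0.4, 0.3, -0.4]
grip_width: 0.0427
finger_force: 0.0
shift cm [-0.01  0.74  1.28] turn [-0.004 -0.001 -0.001]
wrist ball_tip [[290.9, 338.8], [288.6, 338.8], [268.5, 336.6], [250.9, 331.2], [249.2, 330.4]]
0.55 255.2 328.4
wrist collar_disc [[292.4, 237.8], [289.4, 237.7], [263.2, 236.1], [240.4, 232.0], [238.2, 231.4]]
0.67 292.3 237.0
```

```bash
python3 -c "
import cv2,glob
f=sorted(glob.glob('pics/wrist_8*'))[0]; cv2.imwrite('pics/b.png',cv2.resize(cv2.imread(f)[200:400,150:400],(750,600),interpolation=2))"
```

```text
(no output)
```

View pics/b.png

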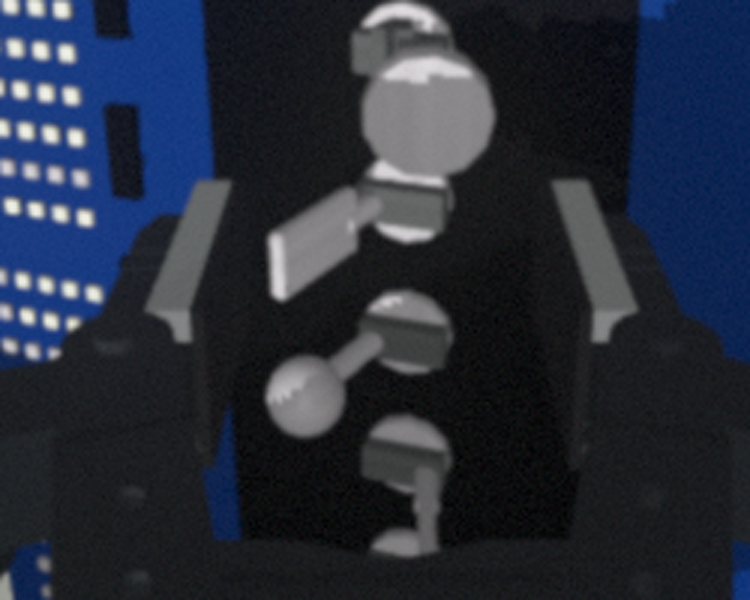

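Ball sits at about (252,332), matching -0.27 to -0.30: off. Disc at (292,237) is as predicted, so I go down along the lever.

```bash
python3 -m handwheel '[{"dx":0,"dy":0.74,"dz":0.8,"wx":0,"wy":0,"wz":0,"claw":55},{"dx":0,"dy":0,"dz":2,"wx":0,"wy":0,"wz":0,"claw":55},{"dx":0,"dy":0,"dz":2,"wx":0,"wy":0,"wz":0,"claw":55},{"dx":0,"dy":0,"dz":1.4,"wx":0,"wy":0,"wz":0,"claw":55},{"dx":0,"dy":0,"dz":0,"wx":0,"wy":0,"wz":0,"claw":55}]'
python3 k.py .042 .3 wrist
```

```text
clock: 9.38
position: [0.5762, 0.1613, 0.1274]
tool_rot: [-2.841, 0.0, 1.677]
force: [-1.0, 0.7, 0.3]
grip_width: 0.0468
finger_force: 0.0
shift cm [0.01 0.13 0.19] turn [-0.001  0.     0.   ]
wrist ball_tip [[281.9, 414.9], [278.9, 414.9], [252.7, 411.2], [230.2, 402.0], [228.0, 400.7]]
0.42 257.1 375.2
wrist collar_disc [[282.3, 292.5], [278.1, 292.5], [241.9, 289.2], [211.5, 281.4], [208.7, 280.3]]
0.76 282.4 289.0
```

```bash
python3 -m handwheel '[{"dx":0,"dy":0.1,"dz":0.2,"wx":0,"wy":0,"wz":0,"claw":45},{"dx":0,"dy":0,"dz":0,"wx":0,"wy":0,"wz":0,"claw":20},{"dx":0,"dy":0,"dz":0,"wx":0,"wy":0,"wz":0,"claw":20},{"dx":0,"dy":0,"dz":0,"wx":0,"wy":0,"wz":0,"claw":20},{"dx":0,"dy":0,"dz":0,"wx":0,"wy":0,"wz":0,"claw":20}]' 40
python3 k.py .042 .3
```

```text
clock: 10.15
position: [0.5771, 0.1617, 0.1259]
tool_rot: [-2.842, -0.0, 1.677]
force: [1.3, -0.7, 4.7]
grip_width: 0.024
finger_force: 39.2
shift cm [-0.02 -0.01  0.09] turn [ 0.001 -0.    -0.   ]
```

```bash
python3 -m handwheel '[{"dx":0,"dy":0,"dz":-0.4,"wx":0,"wy":0,"wz":0,"claw":20},{"dx":0,"dy":0,"dz":-0.35,"wx":0,"wy":0,"wz":0,"claw":20},{"dx":0,"dy":0,"dz":0,"wx":0,"wy":0,"wz":0,"claw":20},{"dx":0,"dy":0,"dz":0,"wx":0,"wy":0,"wz":0,"claw":20}]'
python3 k.py .0495 .3 wrist
```

```text
clock: 10.65
position: [0.579, 0.1618, 0.1327]
tool_rot: [-2.841, 0.0, 1.677]
force: [0.8, 0.3, -4.8]
grip_width: 0.0236
finger_force: 39.4
shift cm [-0.01  0.01  0.04] turn [-0.  0. -0.]
wrist ball_tip [[279.6, 405.8], [276.7, 405.7], [251.3, 402.2], [229.4, 393.5], [227.3, 392.3]]
0.7 252.3 371.7
wrist collar_disc [[279.5, 285.7], [275.5, 285.6], [240.6, 282.6], [211.3, 275.3], [208.6, 274.3]]
0.88 280.5 290.4
```

Force -4.8 N matches the collar spring, so the collar is lifted about 7 mm. Now the throw, on an arc about the hinge.

```bash
python3 -m handwheel '[{"dx":0,"dy":-0.37,"dz":0.01,"wx":-0.075,"wy":0,"wz":0,"claw":20},{"dx":0,"dy":-0.37,"dz":0.01,"wx":-0.075,"wy":0,"wz":0,"claw":20},{"dx":0,"dy":-0.37,"dz":0.01,"wx":-0.075,"wy":0,"wz":0,"claw":20},{"dx":0,"dy":-0.37,"dz":0.01,"wx":-0.075,"wy":0,"wz":0,"claw":20},{"dx":0,"dy":0,"dz":0,"wx":0,"wy":0,"wz":0,"claw":20}]'
python3 k.py .0495 0
```

```text
clock: 11.42
position: [0.5642, 0.16, 0.1358]
tool_rot: [3.141, 0.001, 1.677]
force: [-1.0, -0.1, -4.9]
grip_width: 0.0241
finger_force: 39.7
shift cm [0.01 0.03 0.13] turn [0.    0.001 0.001]
```

```bash
python3 -m handwheel '[{"dx":0,"dy":-0.37,"dz":0.02,"wx":-0.075,"wy":0,"wz":0,"claw":20},{"dx":0,"dy":-0.37,"dz":0.02,"wx":-0.075,"wy":0,"wz":0,"claw":20},{"dx":0,"dy":-0.37,"dz":0.02,"wx":-0.075,"wy":0,"wz":0,"claw":20},{"dx":0,"dy":-0.37,"dz":0.02,"wx":-0.075,"wy":0,"wz":0,"claw":20},{"dx":0,"dy":0,"dz":0,"wx":0,"wy":0,"wz":0,"claw":20}]'
python3 k.py .0495 -.3 wrist
```

```text
clock: 12.05
position: [0.5504, 0.1586, 0.1329]
tool_rot: [2.842, 0.002, 1.677]
force: [-0.7, -0.6, -4.5]
grip_width: 0.0237
finger_force: 40.2
shift cm [ 0.01 -0.06  0.04] turn [-0.     0.002  0.001]
wrist ball_tip [[330.6, 392.1], [328.5, 393.4], [306.5, 402.0], [281.1, 405.5], [278.2, 405.6]]
0.62 281.4 378.2
0.32 279.8 290.5
wrist collar_disc [[349.1, 274.3], [346.3, 275.3], [316.9, 282.5], [281.9, 285.5], [277.9, 285.6]]
0.96 280.3 291.0
```

```bash
python3 -m handwheel '[{"dx":0,"dy":-0.1,"dz":0,"wx":-0.02,"wy":0,"wz":0,"claw":20},{"dx":0,"dy":0,"dz":0,"wx":0,"wy":0,"wz":0,"claw":20}]'
python3 -m handwheel '[{"dx":0,"dy":-0.1,"dz":0,"wx":0,"wy":0,"wz":0,"claw":20},{"dx":0,"dy":0,"dz":0,"wx":0,"wy":0,"wz":0,"claw":20}]'
```

```text
clock: 12.45
position: [0.5501, 0.1586, 0.1325]
tool_rot: [2.822, 0.0, 1.676]
force: [4.6, -0.7, -2.9]
grip_width: 0.0238
finger_force: 40.2
clock: 12.7
position: [0.5497, 0.1586, 0.1327]
tool_rot: [2.821, -0.0, 1.676]
force: [8.0, -1.1, -2.6]
grip_width: 0.0242
finger_force: 40.2
```

At the stop. Now I lower the collar, release, and check before withdrawing.

```bash
python3 -m handwheel '[{"dx":0,"dy":0,"dz":0.4,"wx":0,"wy":0,"wz":0,"claw":20},{"dx":0,"dy":0,"dz":0.35,"wx":0,"wy":0,"wz":0,"claw":20},{"dx":0,"dy":0,"dz":0,"wx":0,"wy":0,"wz":0,"claw":20}]'
python3 -m handwheel '[{"dx":0,"dy":0,"dz":0,"wx":0,"wy":0,"wz":0,"claw":55},{"dx":0,"dy":0,"dz":0,"wx":0,"wy":0,"wz":0,"claw":55},{"dx":0,"dy":0.05,"dz":0,"wx":0,"wy":0,"wz":0,"claw":55},{"dx":0,"dy":0.05,"dz":-2,"wx":0,"wy":0,"wz":0,"claw":55},{"dx":0,"dy":0,"dz":-4,"wx":0,"wy":0,"wz":0,"claw":55},{"dx":0,"dy":0,"dz":-4,"wx":0,"wy":0,"wz":0,"claw":55},{"dx":0,"dy":0,"dz":0,"wx":0,"wy":0,"wz":0,"claw":55}]'
python3 k.py .0495 -.3 wrist; ls -t pics | head -1
cp pics/$(ls -t pics | head -1) pics/z.png
```

```text
clock: 13.08
position: [0.5521, 0.1589, 0.1256]
tool_rot: [2.821, -0.0, 1.676]
force: [5.9, -1.4, 2.6]
grip_width: 0.0235
finger_force: 40.6
clock: 13.95
position: [0.5208, 0.1558, 0.2228]
tool_rot: [2.818, -0.0, 1.677]
force: [-0.5, 0.3, -1.2]
grip_width: 0.0471
finger_force: 0.0
shift cm [-0.03 -0.11  9.51] turn [ 0.024 -0.    -0.   ]
wrist ball_tip [[314.0, 299.2], [312.5, 299.8], [297.5, 304.1], [280.3, 306.0], [278.4, 306.0]]
0.65 279.7 216.0
0.61 280.8 304.1
wrist collar_disc [[323.6, 211.4], [321.7, 211.8], [302.8, 214.9], [280.9, 216.2], [278.3, 216.3]]
0.82 279.8 216.4
0.64 280.6 304.1
wrist_13.9.png
```

View pics/z.png

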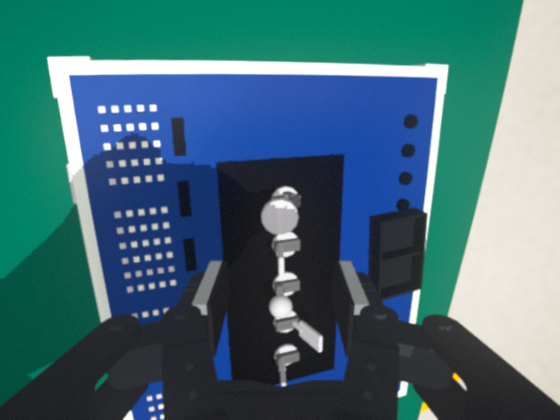

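```bash
python3 - <<'E'
from h import *
p=[.5725,.0846,.106]
Lw=lambda y,r,a:Rn.from_euler('z',p[2]).apply((r*np.sin(a),y,.085+r*np.cos(a)))+[p[0],p[1],0]
c=optics.grab_frame("wrist"); m=optics.masks_of("collar_disc","wrist")[0]; ys,xs=np.nonzero(m["region"])
print(xs.mean(),ys.mean(),m["rect"],proj(c,[Lw(.076,.060,-.3),Lw(.076,.067,-.3)]))
for r in(.06,.067): a=proj(c,[Lw(.063,r,-.3),Lw(.089,r,-.3)]); print("diam",a[0,1]-a[1,1])
r=cv2.HoughCircles(cv2.cvtColor(c["frame"],6),cv2.HOUGH_GRADIENT,1.5,50,param1=100,param2=12,minRadius=14,maxRadius=24)
print(r)
s=optics.grab_frame("side"); m=optics.masks_of("collar_disc","side"); print([(x["p"],x["rect"]) for x in m])
print(proj(s,[Lw(.076,.060,-.3),Lw(.076,.067,-.3)]))
E
python3 -m handwheel '[{"dx":0,"dy":0,"dz":-4,"wx":0,"wy":0,"wz":0,"claw":55},{"dx":0,"dy":0,"dz":0,"wx":0,"wy":0,"wz":0,"claw":55}]'
```

```text
282.68430656934305 216.9315693430657 [262.1, 200.2, 38.5, 37.7] [[281.28899699 217.75798   ]
 [281.52943764 221.22398023]]
diam 36.39165221620476
diam 37.32412153193681
[[[282.75 218.25  18.2 ]
  [137.25 125.25  23.15]
  [293.25 341.25  23.  ]
  [149.25 263.25  23.15]
  [443.25 393.75  23.15]
  [ 93.75 183.75  23.15]
  [377.25 324.75  21.35]
  [437.25 305.25  23.15]
  [116.25 392.25  21.5 ]
  [201.75 185.25  23.15]
  [296.25 272.25  19.55]
  [207.75 243.75  22.85]
  [417.75 200.25  17.9 ]
  [432.75  83.25  21.2 ]
  [224.25 306.75  18.05]
  [357.75 257.25  14.9 ]
  [ 27.75 356.25  21.5 ]
  [458.25 138.75  23.15]
  [149.25 177.75  14.6 ]
  [446.25 248.25  17.9 ]]]
[]
[[253.15605248 185.47396324]
 [252.73705675 184.34658698]]
clock: 14.55
position: [0.5082, 0.1548, 0.2599]
tool_rot: [2.819, -0.0, 1.677]
force: [0.4, -0.0, -0.9]
grip_width: 0.0471
finger_force: 0.0
```

Disc row 217 to 218 and radius 18.2 px match the collar-down prediction (217.8; lifted would be 221.2). Handing in.

```bash
python3 -c "
from workcell import job_done; print(job_done())"
```

```text
the job is handed in; nothing more can be done
None
```

The job is handed in: the load toggle and then the main toggle were thrown to their off stops, and the last wrist pictures show both off, the main's collar down and the flat toggles and tray apparently undisturbed; the meter and screwdriver weren't re-checked, and no verdict was returned.

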